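Feel for the step, load the filter cartridge and lock it

TASK

Take the filter cartridge from the rack place nearer the robot: while it still lies in the rack, feel an end of it with the fingers to learn which end is stepped. Lay it down fully home in the sloping holder of the dosing unit with its stepped end uphill, in the collar, then push the collar's lever over to the locked mark and let go. Leave the other cartridge and everything else on the bench where it is.

Things in the scene. Friction and masses are not known exactly. Their poses are not given: they have to be found in the camera images.
- cartridge_a: White filter cartridge, last 20 mm of both ends black, cylinder 34 mm dia., 110 mm long, 90 g. One end is stepped: its last 20 mm are 28 mm dia. Origin mid-length on its axis, x along the axis. Which end is stepped is not given here and may differ between the two: feel (a pinch across the last 15 mm reads 28 or 34 mm). Starts level, loose on the V saddles of the near or the far rack place.
- cartridge_b: White filter cartridge, last 20 mm of both ends black, cylinder 34 mm dia., 110 mm long, 90 g. One end is stepped: its last 20 mm are 28 mm dia. Origin mid-length on its axis, x along the axis. Which end is stepped is not given here and may differ between the two: feel (a pinch across the last 15 mm reads 28 or 34 mm). Starts level, loose on the V saddles of the near or the far rack place.
- rack: Fixed grey rack, base 190 x 100 x 8 mm, origin under its middle, z up. Two places 100 mm apart along its x; cartridges lie along its y. Each has two V saddles, 6 mm wide, 22 mm either side of the cartridge's middle, up to 4 mm below its axis and 45 mm across. Elsewhere the space beside and 42 mm below the axis is free.
- near_place (a point): Where the middle of the cartridge in the nearer place lies (50 mm above the bench). Axes as the rack's.
- far_place (a point): The same for the farther place.
- holder: Fixed dosing unit, white, with an aluminium plate sloping up at 30 degrees towards its +x. Origin on the bench under the seat, z up. Pump housing (150 mm wide, 87 mm high) behind the high end, 110 to 180 mm in +x. Along the seat's x: V saddles as in the rack at -22 and +22 mm, low end stop face at -57 (top 4 mm above the axis), plate 37 mm below the axis.
- seat (a point): Where the middle of a properly laid cartridge lies, 85 mm above the bench. x: axis of cartridge and collar, pointing up the slope, 30 degrees above level; y level; z square out of the slope, the way in. The cartridge has 2 mm of play along x either way. Collar's shell from +41 to +57 mm along x, its disc (21 mm radius) to +63, bearing block to +77 (top 13 mm above the axis).
- collar (a joint): Steel lock collar turning about the seat's x, rad. 0 open; grows as the lever swings from the seat's +y side over to -y. Locked mark 1.54, hard stop 1.9: do not overrun. Starts 0 to 0.15, stays where left (friction 0.06 N m). Open, its half shell (15.5 mm inside, 20 mm outside radius) is a trough facing the seat's z: a 28 mm end drops in, a 34 mm end does not.
- lever_tip (a point): End of the collar's lever, a radial 8 x 8 mm steel bar, 62 mm from the axis, at +60 mm along the seat's x (bar 56 to 64). It leans 28 degrees from the seat's z to the +y side at joint 0, and 60 degrees to the -y side at the locked mark. Push it sideways with closed fingers and follow it over.
- lock_mark (a point): Locked mark: small steel tooth (6 mm wide, 35 mm from the axis) on the rim of the fixed grey dial (36 mm radius, 3 mm thick) just uphill of the lever, at +69 mm along the seat's x; 60 degrees from the seat's z to the -y side. Locked when the lever stands in front of it.
- jar: Small glass jar, 48 mm dia., 60 mm high, between the things; origin under its middle. Leave it.
- marker: Black marker pen, 14 mm dia., 120 mm long, lying; origin under its middle. Leave it.
- tip_box: Clear plastic tip box 85 x 120 x 55 mm, origin under its middle. Leave it.
- beaker: Glass beaker, 64 mm dia., 85 mm high, origin under its middle. Leave it.
- reagent_bottle: Amber bottle, 68 mm dia., 140 mm high, origin under its middle. Leave it.
Not all that is in view belongs to the job. Leave any blue look-alike of the cartridge_b alone.

How it is judged:
On the way, in this order (a step that is already met when the one before it is completed fails the run):
1. an end (the last 20 mm) of the nearer cartridge is felt by the fingers with more than 1 N while it lies in the near place (((distance between cartridge_a and near_place below 0.02 m and contact force between the fingers and cartridge_a above 1 N and (x of the grasp point in the frame of cartridge_a above 0.033 m or x of the grasp point in the frame of cartridge_a below -0.033 m)) or (distance between cartridge_b and near_place below 0.02 m and contact force between the fingers and cartridge_b above 1 N and (x of the grasp point in the frame of cartridge_b above 0.033 m or x of the grasp point in the frame of cartridge_b below -0.033 m)))), for 0.03 s.
2. that cartridge lies fully home in the sloping holder, stepped end in the collar, the other still in the far place (((distance between cartridge_a and seat below 0.006 m and angle between the x axis of cartridge_a and the x axis of seat, either way round below 0.05 rad and distance between cartridge_b and far_place below 0.015 m) or (distance between cartridge_b and seat below 0.006 m and angle between the x axis of cartridge_b and the x axis of seat, either way round below 0.05 rad and distance between cartridge_a and far_place below 0.015 m))), for 0.2 s.
At the end, for the whole second after the job is handed in: The near place's cartridge lies in the holder: middle within 6 mm of the seat, axis within 0.05 rad (only possible stepped end in the collar); the other within 15 mm of the far place; collar between 1.42 and 1.66 rad (locked mark 1.54); both at rest (((distance between cartridge_a and seat below 0.006 m and angle between the x axis of cartridge_a and the x axis of seat, either way round below 0.05 rad and distance between cartridge_b and far_place below 0.015 m) or (distance between cartridge_b and seat below 0.006 m and angle between the x axis of cartridge_b and the x axis of seat, either way round below 0.05 rad and distance between cartridge_a and far_place below 0.015 m)) and value of joint collar between 1.42 and 1.66 rad and linear speed of each of cartridge_a, cartridge_b below 0.01 m/s); the robot touches nothing.
It fails at once if a bystander (jar, marker, tip box, beaker, reagent bottle) is moved by more than 30 mm (distance of any of jar, marker, tip_box, beaker, reagent_bottle from where it was at the start of the episode above 0.03 m).
It also fails if it takes over 61 s, if anything falls off the work surface, if the arm or the gripper's body presses on something with over 40 N, if the wrist force passes 120 N, or if a joint passes its speed limit or range.

ROBOT

A 7-joint arm with a two-finger parallel gripper is mounted at the origin on the work surface. World frame = base frame: x ahead of the robot, y to its left, z up, the work surface at z = 0. Lengths are in m, angles in rad, forces in N, time in s.
With the tool pointing down it reaches from about 0.35 to 0.775 m from the base axis. Payload 3.1 kg.
Tool frame: the origin (TCP) lies on the centre line of the jaws, within the pads' length; the fingertips stand 14 mm ahead of it and the grasp point (between the pads) lies 5 mm behind it; z points along the fingers, y is the direction in which the jaws open and shut (so a half turn about z gives the same grasp; the last joint's range is limited). The gripper opens to 85 mm and grips with 20 to 120 N. Pads are 22 mm wide; open, the fingers measure 114 mm over their backs; the gripper's body (76 mm by 85 mm) begins 54 mm behind the grasp point. The pads swing forward as they close: fully open they stand 13 mm farther back than shut.
Start: joints at [1.225, 0.311, 0.014, 1.512, -0.004, 1.319, -0.027], TCP at [0.165, -0.525, 0.245] pointing down, gripper open.
Joint ranges: [-2.7, 2.7], [-0.3, 1.91], [-1.27, 1.3], [0.12, 2.57], [-1.44, 4.58], [0.2, 2.03], [-3.05, 3.05]. Speed limits (rad/s): [2.79, 2.79, 3.14, 3.14, 3.14, 3.14, 3.14].

INTERFACE

Orientations are given as a unit quaternion [w, x, y, z].
In Python, from workcell import env, cams, workorder gives the robot as it stands. Calls block until the motion is done:
- env.goto(position, orientation): joint-space move of the TCP to a pose.
- env.line_to(position, rot=None, feed=0.15): straight line of the TCP; rot=None keeps the orientation; feed is the mean speed in m/s.
- env.move_joints(angles): joint-space move.
- env.gripper_to(opening): finger opening in m; the grip force is fixed at half the most; returns when the fingers have stopped.
- env.dwell(seconds).
- env.ik(position, orientation): joint angles nearest the present ones, or None.
- env.observe(): the state.
- cams.read_camera(name): name is "scene" or "top" or "wrist"; returns the picture (400x640x3 uint8, blue, green, red); there is no depth.
- cams.camera_params(name): a dict with "K" (3x3 intrinsics, pixels), "xyz" and "attitude" of the camera in the world; the wrist camera has in their place "mount" (4x4, takes a point from camera to tool coordinates, whose origin is the TCP and whose axes are the flange's). Camera axes: x right, y up, looking along -z (the intrinsics and any distortion apply to the point x, -y, -z); pixel columns grow to the right and rows downward; lengths in m; the calibration is good to about 2 mm. The wrist camera is an equidistant fisheye: a pixel r from the principal point sees the ray r / f radians off the axis. A picture is of the moment at which its call begins: read the wrist's pose just before it. camera_params takes no time and is no camera call.
A pose or a line that the arm cannot do raises env.Unreachable and nothing moves.
- workorder.finish_job(): hands the job in, once; it reports no verdict.
Trained networks look in the newest picture that a camera, given by its name, has taken for a name from the list of things; names that differ only in an ending like _2 or _b are one class to them, and where a whole thing is asked for, a point or a joint stands for the part that bears it (a point fixed in the world has none). Each returns a list of dicts, best first, with "score" (0 to 1); they miss things now and then, are a little off and sometimes report something else, mostly with a low value. They report only what shows in the picture. A call takes as long as a camera call. They do not tell look-alikes from the thing itself.
- cams.find_in(camera, name): "extent" ([left, top, right, bottom] in pixels, round what is visible of it).
- cams.silhouettes(camera, name): "pixels" (400x640 bool, what is visible of it) and "extent" ([left, top, right, bottom] in pixels, round what is visible of it).
The state is a dict: "clock": time; "joint_pos": joint angles; "qd": joint speeds; "joint_torque": joint torques, N m; "tcp_pos": TCP position; "tool_rot": TCP orientation; "force": force on the tool from outside, world axes, zero at the start; "wrist_torque": the same for the moment, N m; "grip_width": finger opening in m.
Only numpy, scipy, OpenCV 4.12 (cv2) and the standard library are available. Lean on these libraries where they do the work, as an engineer would, in place of code of your own. Each camera call takes 0.05 s, during which the arm holds its last target. There are 200 camera calls.

## Working session

There is one attempt and no reset: what is moved stays moved. The work goes in short steps, each a Python script; the robot and the scene stay as the last script left them, time stands still between calls to the robot, and variables do not carry over. Pictures are saved under pics/ and viewed, about 8 in all and at most 12, crops included, and the job is handed in when it is done.

```bash
ls; mkdir -p pics; python3 - <<'E'
from workcell import env,cams,workorder
import cv2,numpy as np
for c in ("scene","top"):
    im=cams.read_camera(c); cv2.imwrite(f"pics/{c}0.png",im)
    p=cams.camera_params(c); print(c,{k:np.round(np.array(v),4).tolist() if not isinstance(v,(str,dict)) else v for k,v in p.items()})
    for n in ("cartridge_a","rack","holder","lever_tip","jar","marker","tip_box","beaker","reagent_bottle"):
        print(n,[(round(d["score"],2),np.round(d["extent"]).tolist()) for d in cams.find_in(c,n)])
print(cams.camera_params("wrist")); print(env.observe())
E
```

```text
pics
scene {'K': [[489.2446, 0.0, 323.1555], [0.0, 489.2446, 190.67], [0.0, 0.0, 1.0]], 'xyz': [1.4425, 0.9603, 0.933], 'attitude': [0.3299, 0.1731, 0.4537, 0.8095]}
cartridge_a [(0.73, [279.0, 165.0, 309.0, 175.0]), (0.65, [313.0, 151.0, 330.0, 172.0]), (0.64, [265.0, 175.0, 294.0, 195.0]), (0.43, [215.0, 181.0, 238.0, 198.0])]
rack [(0.75, [258.0, 173.0, 313.0, 206.0]), (0.3, [301.0, 208.0, 317.0, 228.0])]
holder [(0.76, [316.0, 207.0, 391.0, 282.0])]
lever_tip []
jar [(0.59, [302.0, 208.0, 317.0, 227.0]), (0.54, [315.0, 205.0, 391.0, 282.0])]
marker [(0.3, [454.0, 226.0, 482.0, 257.0])]
tip_box [(0.78, [251.0, 220.0, 298.0, 263.0])]
beaker [(0.89, [454.0, 223.0, 481.0, 257.0])]
reagent_bottle [(0.73, [271.0, 126.0, 295.0, 163.0])]
top {'K': [[478.5153, 0.0, 317.7919], [0.0, 478.5153, 195.8481], [0.0, 0.0, 1.0]], 'xyz': [0.2672, 0.008, 1.3354], 'attitude': [-0.6865, -0.0748, 0.0776, 0.7191]}
cartridge_a [(0.89, [422.0, 143.0, 466.0, 157.0]), (0.86, [378.0, 184.0, 416.0, 202.0]), (0.85, [386.0, 212.0, 430.0, 233.0]), (0.72, [402.0, 264.0, 440.0, 292.0])]
rack [(0.95, [371.0, 175.0, 
[... 934 characters left out ...]
}
{'clock': 1.0, 'joint_pos': array([ 1.22534208,  0.31089352,  0.01399143,  1.51143854, -0.00440984,
        1.31918637, -0.02719996]), 'qd': array([ 0.0008611 ,  0.00221889,  0.00046496, -0.00042489,  0.00170663,
       -0.0006728 , -0.00052721]), 'joint_torque': array([-1.20279424e-04, -3.79820323e+01,  1.45794572e-01, -2.30869782e+01,
        1.22701275e-02,  1.94156004e-03,  1.00625002e-05]), 'tcp_pos': array([ 0.16456082, -0.52485477,  0.24533224]), 'tool_rot': array([5.24928819e-05, 9.88482630e-01, 1.51334354e-01, 4.99139071e-06]), 'force': array([ 0.14001977, -1.61947632,  0.39536309]), 'wrist_torque': array([-0.00657495,  0.00137922,  0.07044587]), 'grip_width': 0.08534444360642922}
```

```bash
python3 - <<'E'
import cv2
im=cv2.imread("pics/top0.png"); cv2.imwrite("pics/top0c.png",cv2.resize(im[100:300,140:500],(792,440),interpolation=cv2.INTER_CUBIC))
im=cv2.imread("pics/scene0.png"); cv2.imwrite("pics/scene0c.png",cv2.resize(im[120:290,200:500],(795,450),interpolation=cv2.INTER_CUBIC))
E
```

```text
(no output)
```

View pics/top0c.png

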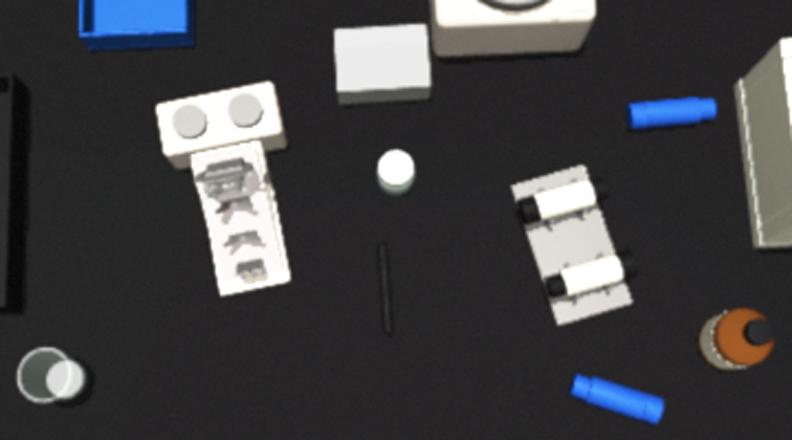

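View pics/scene0c.png

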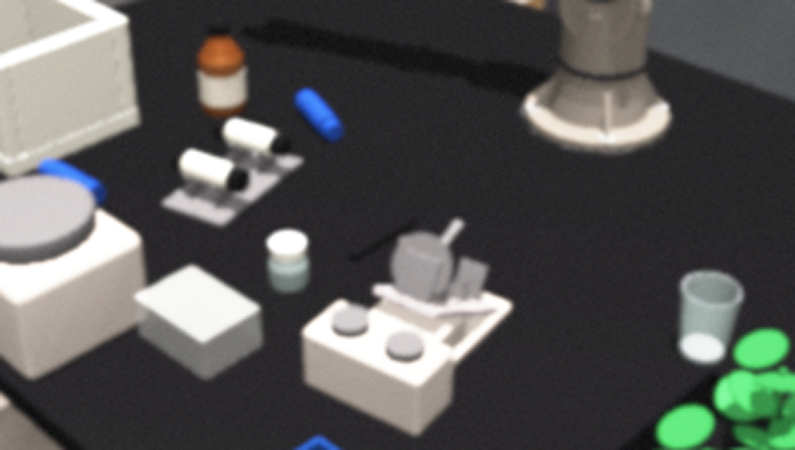

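```bash
cat > h.py <<'E'
from workcell import env,cams,workorder
import numpy as np,cv2
from scipy.spatial.transform import Rotation as R
from scipy.optimize import least_squares
rq=lambda q:R.from_quat(np.roll(q,-1))
qr=lambda r:np.roll(r.as_quat(),1)
def campose(name,obs=None):
    p=cams.camera_params(name)
    if name!="wrist": return p["K"],np.array(rq(p["attitude"]).as_matrix()),np.array(p["xyz"]),False
    M=np.eye(4);M[:3,:3]=rq(obs["tool_rot"]).as_matrix();M[:3,3]=obs["tcp_pos"];M=M@p["mount"]
    return p["K"],M[:3,:3],M[:3,3],True
def project(cp,X):
    K,Rm,t,fe=cp; c=(np.atleast_2d(X)-t)@Rm; v=c*[1,-1,-1]
    if fe:
        r=np.hypot(v[:,0],v[:,1]);th=np.arctan2(r,v[:,2]);v2=v[:,:2]/np.maximum(r,1e-9)[:,None]*th[:,None]
    else: v2=v[:,:2]/v[:,2:]
    return v2*K[0,0]+K[:2,2]
def ray(cp,uv):
    K,Rm,t,fe=cp; v=(np.atleast_2d(uv)-K[:2,2])/K[0,0]
    if fe:
        th=np.linalg.norm(v,axis=1);s=np.sin(th)/np.maximum(th,1e-9);d=np.c_[v*s[:,None],np.cos(th)]
    else: d=np.c_[v,np.ones(len(v))]
    return (d*[1,-1,-1])@Rm.T
def onplane(cp,uv,z):
    d=ray(cp,uv); return cp[2]+d*((z-cp[2][2])/d[:,2])[:,None]
def rz(a): return R.from_euler('z',a)
DOWN=R.from_euler('x',np.pi)
def down(yaw): return qr(rz(yaw)*DOWN)   # tool x at angle yaw, tool y at yaw-90
E
python3 - <<'E'
from h import *
cp=campose("top")
o=env.observe();print(o["clock"],rq(o["tool_rot"]).as_matrix().round(2).tolist())
def c2p(u,v): return (140+u/2.2,100+v/2.2)
P=lambda n,u,v,z:print(n,onplane(cp,[c2p(u,v)],z).round(3)[0])
P("near L",550,286,.05);P("near R",633,266,.05);P("far L",523,210,.05);P("far R",604,190,.05)
P("hous front L",168,166,0.087);P("front R",286,146,.087);P("back L",157,104,.087);P("back R",272,84,.087)
P("plate lowL",221,295,.02);P("lowR",289,280,.02)
P("jar",396,165,.06);P("mark1",382,245,.01);P("mark2",389,332,.01);P("beaker",43,375,.085)
P("rack",512,187,.008);P("rack",584,166,.008);P("rack",632,303,.008);P("rack",558,325,.008)
P("tipbox",430,25,.055);P("blue",618,398,.02);P("bottle",752,332,.14)
E
```

```text
1.0 [[0.95, 0.3, 0.0], [0.3, -0.95, -0.0], [-0.0, 0.0, -1.0]]
near L [ 0.445 -0.195  0.05 ]
near R [ 0.465 -0.299  0.05 ]
far L [ 0.542 -0.168  0.05 ]
far R [ 0.563 -0.272  0.05 ]
hous front L [0.61  0.267 0.087]
front R [0.629 0.122 0.087]
back L [0.69  0.281 0.087]
back R [0.71  0.137 0.087]
plate lowL [0.457 0.215 0.02 ]
lowR [0.472 0.129 0.02 ]
jar [ 0.605 -0.012  0.06 ]
mark1 [0.514 0.01  0.01 ]
mark2 [0.402 0.006 0.01 ]
beaker [0.363 0.415 0.085]
rack [ 0.583 -0.162  0.008]
rack [ 0.606 -0.258  0.008]
rack [ 0.425 -0.303  0.008]
rack [ 0.401 -0.207  0.008]
tipbox [ 0.792 -0.065  0.055]
blue [ 0.307 -0.272  0.02 ]
bottle [ 0.37  -0.405  0.14 ]
```

```bash
cat >> h.py <<'E'
def seatframe(hx,hy,yaw):
    S=rz(yaw)*R.from_euler('y',-np.pi/6); return S,np.array([hx,hy,.085])
E
python3 - <<'E'
from h import *
ry=np.radians(11.5); m=np.array([.455,-.247,.05]); yd=np.array([-np.sin(ry),np.cos(ry),0])
S,s0=seatframe(.511,.178,np.radians(8.5))
def t(n,p,q):
    j=env.ik(p,q); print(n,None if j is None else np.round(j,2))
for sg in (1,-1):
    q=down(ry+sg*np.pi/2)
    for n,z in (("pre",.2),("grasp",.045)): t(f"{n}{sg}",m+[0,0,z-.05+.0],q)
    for e in (1,-1): t(f"feel{e} {sg}",m+e*.048*yd-[0,0,.005],q)
    Q=S*(DOWN if sg>0 else rz(np.pi)*DOWN)
    for h in (-.005,.08,.12): t(f"seat{sg} {h}",s0+S.apply([0,0,h]),qr(Q))
    for phi in (-28,0,30,60):
      for k in (0,.5,1):
        f=np.radians(phi)
        c=np.array([.055,-.05*np.sin(f)+.0185*np.cos(f),.05*np.cos(f)+.0185*np.sin(f)])
        Q=S*R.from_euler('x',k*f)*(DOWN if sg>0 else rz(np.pi)*DOWN)
        t(f"lev{sg} {phi} {k}",s0+S.apply(c),qr(Q))
    t(f"look hold{sg}",np.array([.50,.175,.33]),down(np.radians(8.5)+(0 if sg>0 else np.pi)))
E
```

```text
pre1 [ 0.83  0.31 -0.46  1.66  0.15  1.21  0.53]
grasp1 [ 0.83  0.5  -0.48  1.84  0.29  0.87  0.41]
feel1 1 [ 0.79  0.46 -0.51  1.92  0.29  0.84  0.33]
feel-1 1 [ 0.83  0.54 -0.41  1.75  0.26  0.9   0.51]
seat1 -0.005 [-0.05  0.27 -0.47  2.22  1.03  0.33 -2.83]
seat1 0.08 [-0.88  0.01  0.38  2.25  0.43  0.42 -2.28]
seat1 0.12 [ 0.91 -0.19 -1.27  2.2  -0.12  0.49 -1.74]
lev1 -28 0 [ 0.05  0.25 -0.67  2.06  0.78  0.52 -2.61]
lev1 -28 0.5 [-1.18  0.31  0.57  2.    0.54  0.61 -2.56]
lev1 -28 1 [-1.4   0.5   0.76  1.89  0.5   0.8  -2.62]
lev1 0 0 [ 0.3   0.24 -0.9   2.07  0.79  0.55 -2.57]
lev1 0 0.5 [ 0.3   0.24 -0.9   2.07  0.79  0.55 -2.57]
lev1 0 1 [ 0.3   0.24 -0.9   2.07  0.79  0.55 -2.57]
lev1 30 0 [ 0.39  0.22 -0.91  2.08  0.72  0.52 -2.45]
lev1 30 0.5 [ 0.42  0.18 -0.67  2.11 -0.32  0.37 -1.3 ]
lev1 30 1 [ 0.59  0.3  -0.66  2.09 -0.85  0.55 -0.62]
lev1 60 0 [ 0.31  0.21 -0.75  2.1   0.64  0.45 -2.33]
lev1 60 0.5 [ 0.59  0.33 -0.61  2.07 -0.85  0.58 -0.56]
lev1 60 1 [ 0.67  0.69 -0.51  1.86 -0.95  1.07 -0.23]
look hold1 [ 0.39  0.42 -1.11  1.37  0.38  1.57 -2.11]
pre-1 [ 0.51  0.2
[... 385 characters left out ...]
  -0.89  2.05  0.91  0.58  0.44]
lev-1 -28 0.5 [ 0.13  0.5  -1.08  1.96  1.19  1.06  0.11]
lev-1 -28 1 [-0.06  0.68 -1.08  1.84  1.29  1.47 -0.02]
lev-1 0 0 [ 0.29  0.24 -0.89  2.07  0.79  0.55  0.58]
lev-1 0 0.5 [ 0.29  0.24 -0.89  2.07  0.79  0.55  0.58]
lev-1 0 1 [ 0.29  0.24 -0.89  2.07  0.79  0.55  0.58]
lev-1 30 0 [ 0.37  0.22 -0.89  2.09  0.71  0.51  0.7 ]
lev-1 30 0.5 [ 0.52  0.2  -0.8   2.11 -0.23  0.36  1.76]
lev-1 30 1 [-0.08  0.23  0.11  2.11 -1.1   0.72  2.72]
lev-1 60 0 [ 0.19  0.19 -0.61  2.1   0.56  0.43  0.87]
lev-1 60 0.5 [-0.04  0.27  0.13  2.09 -1.11  0.75  2.78]
lev-1 60 1 [ 1.01  0.96 -1.08  1.85 -0.45  0.81  2.52]
look hold-1 [ 0.35  0.4  -1.04  1.37  0.34  1.56  1.07]
```

```bash
python3 - <<'E'
from h import *
import pickle
D={}
q=down(np.radians(8.5)+np.pi)
for k,p in (("A",[.50,.11,.32]),("B",[.47,.235,.30])):
    (env.goto if k=="A" else env.line_to)(*( (np.array(p),q) if k=="A" else (np.array(p),)))
    env.dwell(.2); o=env.observe(); im=cams.read_camera("wrist"); cv2.imwrite(f"pics/h{k}.png",im)
    D[k]=dict(tcp_pos=o["tcp_pos"],tool_rot=o["tool_rot"]); cp=campose("wrist",o)
    for n in ("holder","lever_tip","lock_mark","seat"):
        try: print(k,n,[(round(d["score"],2),np.round(d["extent"]).tolist()) for d in cams.find_in("wrist",n)])
        except Exception as e: print(n,e)
    S,s0=seatframe(.511,.178,np.radians(8.5)); print(project(cp,s0+S.apply([[0,0,0],[-.057,0,0],[.06,.029,.055]])).round())
    print(env.observe()["clock"])
pickle.dump(D,open("hold.pkl","wb"))
E
python3 -c "
import cv2,numpy as np
a=cv2.imread('pics/hA.png');b=cv2.imread('pics/hB.png')
cv2.imwrite('pics/hAc.png',cv2.resize(a[60:360,100:500],(800,600),interpolation=2))
cv2.imwrite('pics/hBc.png',cv2.resize(b[60:360,140:540],(800,600),interpolation=2))"
```

```text
A holder [(0.96, [317.0, 144.0, 407.0, 313.0])]
A lever_tip [(0.64, [355.0, 236.0, 407.0, 256.0])]
A lock_mark []
A seat []
[[371. 188.]
 [369. 145.]
 [409. 231.]]
4.0083
B holder [(0.62, [232.0, 152.0, 332.0, 328.0])]
B lever_tip [(0.72, [246.0, 253.0, 286.0, 271.0])]
B lock_mark []
B seat [(0.47, [31.0, 169.0, 75.0, 197.0])]
[[266. 201.]
 [268. 156.]
 [284. 250.]]
5.475
```

View pics/hAc.png

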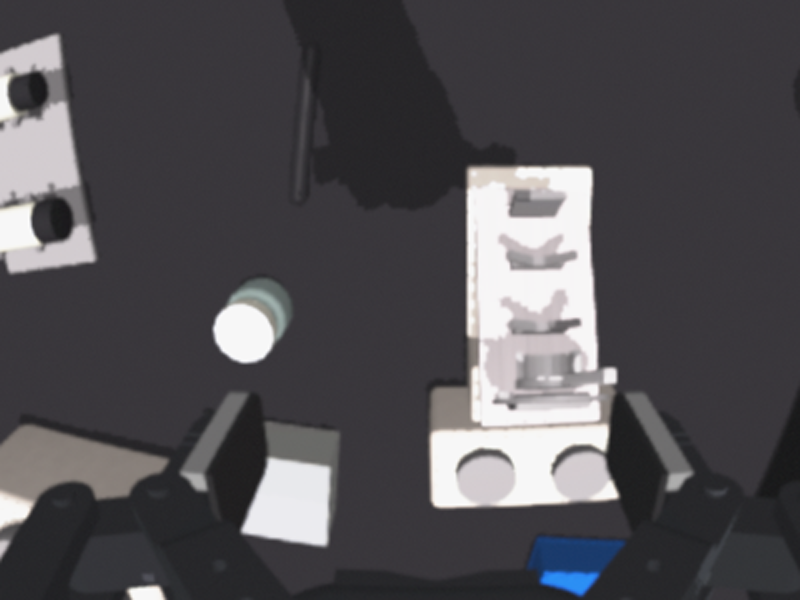

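View pics/hBc.png

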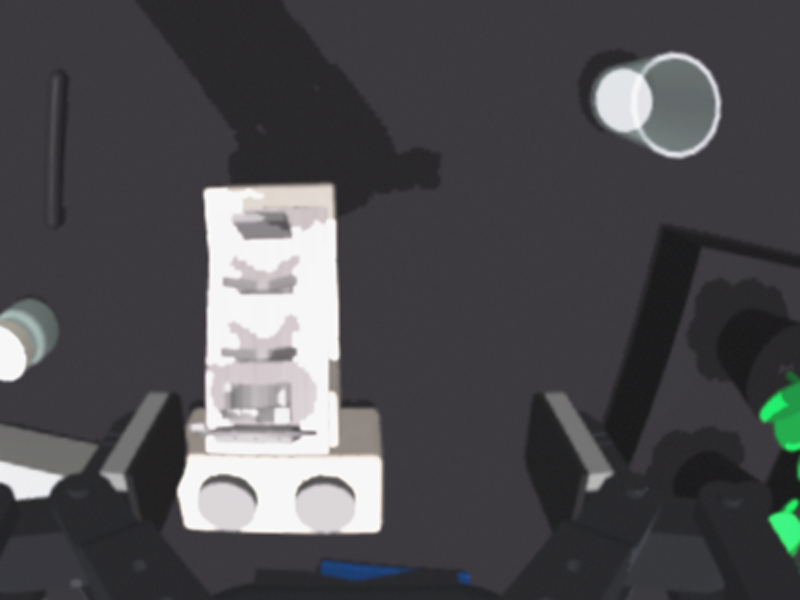

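```bash
cat > fit.py <<'E'
from h import *
import pickle
D=pickle.load(open("hold.pkl","rb"))
A=lambda u,v:(100+u/2,60+v/2); B=lambda u,v:(140+u/2,60+v/2)
H=np.array([[.11,-.075,.087],[.11,.075,.087],[.18,-.075,.087],[.18,.075,.087]])
obs=[("A",H[0],A(431,430)),("A",H[2],A(432,507)),("B",H[0],B(186,458)),("B",H[1],B(381,458)),("B",H[2],B(184,530)),("B",H[3],B(381,531))]
cps={k:campose("wrist",D[k]) for k in D}
W=lambda p,X:np.array([p[0],p[1],0])+rz(p[2]).apply(X)
def res(p): return np.concatenate([(project(cps[k],W(p,X))[0]-uv) for k,X,uv in obs])
r=least_squares(res,[.52,.178,.15]); print(r.x,r.fun.reshape(-1,2).round(1).tolist())
S,s0=seatframe(*r.x)
q=lambda X:s0+S.apply(X)
for k,o in (("A",(100,60)),("B",(140,60))):
    pr=lambda X:((project(cps[k],q(X))-o)*2)
    f=np.radians(28); print(k,"tip",pr([[.06,.062*np.sin(f),.062*np.cos(f)],[.06,.062*np.sin(f-.15),.062*np.cos(f-.15)]]).round().tolist(),
     "saddles",pr([[x,y,-.004] for x in(-.022,.022) for y in(-.0225,.0225)]).round().tolist(),
     "stop top",pr([[-.057,-.017,.004],[-.057,.017,.004]]).round().tolist())
    im=cv2.resize(cv2.imread(f"pics/h{k}.png"),None,fx=4,fy=4,interpolation=2)
    def ln(P,c): cv2.polylines(im,[np.round(project(cps[k],P)*4+1.5).astype(int)],False,c,1,cv2.LINE_AA)
    ln(W(r.x,H[[0,1,3,2,0]]),(0,0,255))
    ln(q([[-.057,-.017,.004],[-.057,.017,.004]]),(0,200,0))
    for x in (-.025,-.019,.019,.025): ln(q([[x,-.0225,-.004],[x,0,-.0265],[x,.0225,-.004]]),(255,0,0))
    a=np.linspace(0,2*np.pi,40)
    ln(q(np.c_[a*0+.0675,.036*np.cos(a),.036*np.sin(a)]),(0,200,200))
    for x in (.041,.057): ln(q(np.c_[a*0+x,.02*np.cos(a),.02*np.sin(a)]),(255,0,255))
    ln(q([[.06,0,0],[.06,.062*np.sin(f),.062*np.cos(f)]]),(0,255,0))
    c=project(cps[k],q([[.05,0,0]]))[0]*4
    x0,y0=int(c[0])-195,int(c[1])-370; cv2.imwrite(f"pics/ov{k}.png",im[y0:y0+600,x0:x0+400])
cv2.imwrite("pics/ov.png",np.hstack([cv2.imread("pics/ovA.png"),cv2.imread("pics/ovB.png")]))
E
python3 fit.py
```

```text
[0.52143287 0.18688167 0.15566321] [[1.6, 0.1], [1.6, 1.3], [-9.3, -1.9], [3.6, -0.1], [-0.7, 0.7], [2.8, 2.7]]
A tip [[629.0, 361.0], [616.0, 361.0]] saddles [[515.0, 242.0], [584.0, 242.0], [518.0, 310.0], [588.0, 309.0]] stop top [[523.0, 186.0], [575.0, 186.0]]
B tip [[304.0, 401.0], [286.0, 401.0]] saddles [[230.0, 267.0], [303.0, 267.0], [228.0, 339.0], [302.0, 339.0]] stop top [[239.0, 209.0], [293.0, 208.0]]
```

View pics/ov.png

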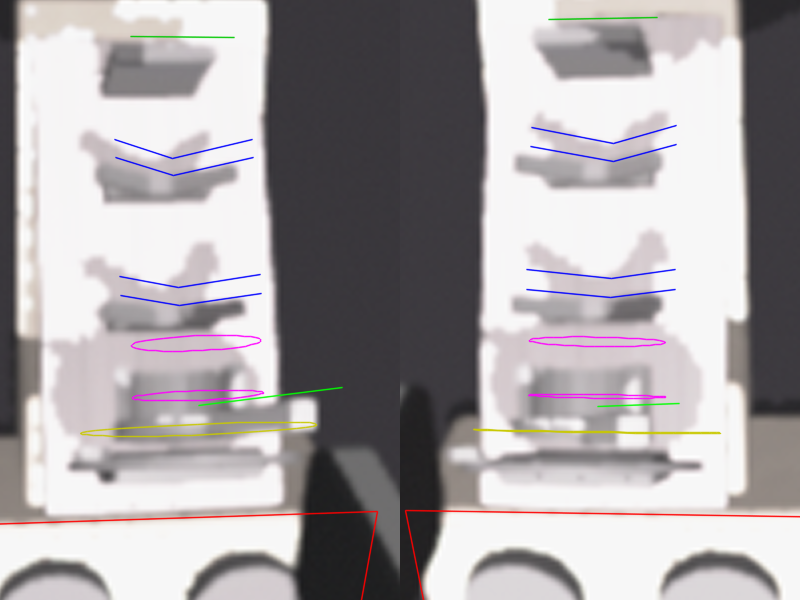

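```bash
cat > fit2.py <<'E'
exec(open("fit.py").read().split("for k,o in")[0])
offs={}
for k in "AB":
    c=project(cps[k],q([[.05,0,0]]))[0]*4; offs[k]=np.array([int(c[0])-195-(400 if k=="B" else 0),int(c[1])-370])
px=lambda k,u,v:(np.array([u,v])+offs[k]-1.5)/4
L=[("A",(-.022,-.0225,-.004),97,175),("A",(-.022,.0225,-.004),236,175),("A",(.022,-.0225,-.004),100,310),("A",(.022,.0225,-.004),243,306),
("B",(-.022,-.0225,-.004),516,163),("B",(-.022,.0225,-.004),660,163),("B",(.022,-.0225,-.004),513,303),("B",(.022,.0225,-.004),661,303)]
obs2=[(k,np.array(X),px(k,u,v)) for k,X,u,v in L]
def res2(p):
    S,s=seatframe(*p[:3]); s=s+[0,0,p[3] if len(p)>3 else 0]
    return np.concatenate([project(cps[k],s+S.apply(X))[0]-uv for k,X,uv in obs2])
for p0 in ([*r.x],[*r.x,0]):
    r2=least_squares(res2,p0); print(r2.x.round(4),r2.fun.reshape(-1,2).round(1).tolist())
if __name__=="__main__":
    p=least_squares(res2,[*r.x]).x; S2,s2=seatframe(*p)
    out=[]
    for name,cen,f in (("top",(240,185),6),("scene",(355,240),6)):
        cp=campose(name); im=cv2.resize(cv2.imread(f"pics/{name}0.png"),None,fx=f,fy=f,interpolation=2)
        for pp,col in ((r.x,(0,0,255)),(p,(0,200,0))):
            S,s0=seatframe(*pp)
            def ln(P): cv2.polylines(im,[np.round(project(cp,P)*f+f/2-.5).astype(int)],False,col,1,cv2.LINE_AA)
            ln(W(pp,H[[0,1,3,2,0]]))
            for x in (-.025,-.019,.019,.025): ln(s0+S.apply([[x,-.0225,-.004],[x,0,-.0265],[x,.0225,-.004]]))
            ln(s0+S.apply([[-.057,-.017,.004],[-.057,.017,.004]])); ln(s0+S.apply([[.06,0,0],[.06,.029,.055]]))
            a=np.linspace(0,2*np.pi,40); ln(s0+S.apply(np.c_[a*0+.0675,.036*np.cos(a),.036*np.sin(a)]))
        x,y=cen[0]*f,cen[1]*f; out.append(im[y-300:y+300,x-200:x+200])
    cv2.imwrite("pics/ov2.png",np.hstack(out))
E
python3 fit2.py
```

```text
[0.52143287 0.18688167 0.15566321] [[1.6, 0.1], [1.6, 1.3], [-9.3, -1.9], [3.6, -0.1], [-0.7, 0.7], [2.8, 2.7]]
[0.5305 0.1831 0.1583] [[0.2, -0.3], [-0.1, -0.5], [0.6, 0.2], [0.0, 0.5], [0.0, -0.1], [-0.0, -0.5], [-0.2, 0.3], [-0.5, 0.4]]
[ 0.5311  0.1831  0.1583 -0.0015] [[0.1, -0.2], [-0.4, -0.4], [0.5, 0.1], [-0.2, 0.5], [0.3, -0.1], [0.1, -0.5], [0.1, 0.2], [-0.4, 0.3]]
```

View pics/ov2.png

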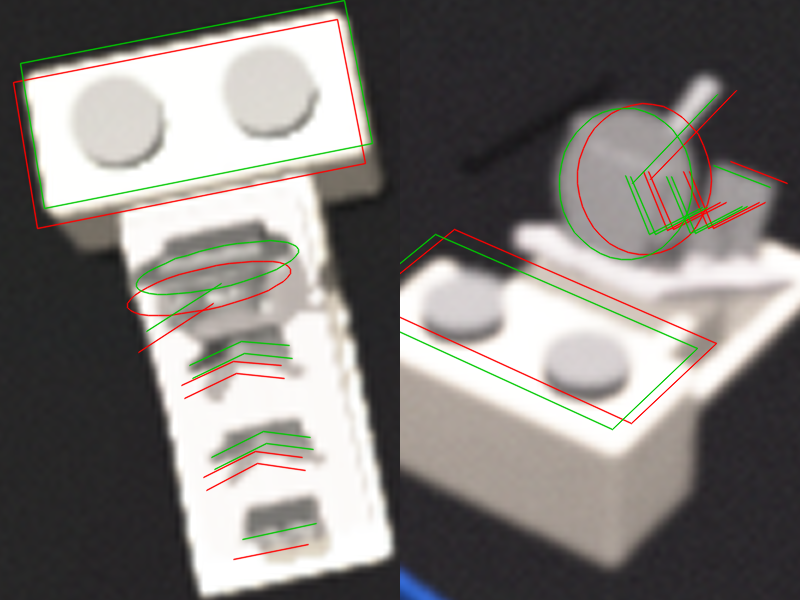

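```bash
python3 - <<'E'
from h import *
import pickle
D={}
ry=np.radians(11.5);q=down(ry+np.pi/2)
for k,p in (("C",[.455,-.247,.20]),("D",[.49,-.215,.20])):
    (env.goto if k=="C" else env.line_to)(*( (np.array(p),q) if k=="C" else (np.array(p),)))
    env.dwell(.2); o=env.observe(); im=cams.read_camera("wrist"); cv2.imwrite(f"pics/r{k}.png",im)
    D[k]=dict(tcp_pos=o["tcp_pos"],tool_rot=o["tool_rot"]); cp=campose("wrist",o)
    print(k,[(round(d["score"],2),np.round(d["extent"]).tolist()) for d in cams.find_in("wrist","cartridge_a")])
    print(project(cp,[[.455,-.247,.05],[.445,-.195,.05],[.465,-.299,.05]]).round().tolist())
pickle.dump(D,open("rack.pkl","wb")); print(env.observe()["clock"])
a=cv2.imread('pics/rC.png');b=cv2.imread('pics/rD.png')
cv2.imwrite('pics/rCD.png',np.vstack([cv2.resize(x[40:340,:],(640,300)) for x in (a,b)]))
E
```

```text
C [(0.88, [406.0, 127.0, 444.0, 242.0]), (0.69, [452.0, 268.0, 479.0, 300.0]), (0.6, [300.0, 134.0, 336.0, 249.0]), (0.57, [155.0, 126.0, 216.0, 226.0])]
[[318.0, 191.0], [319.0, 135.0], [317.0, 242.0]]
D [(0.82, [132.0, 150.0, 186.0, 242.0]), (0.73, [256.0, 155.0, 298.0, 268.0]), (0.63, [365.0, 144.0, 403.0, 264.0])]
[[278.0, 213.0], [277.0, 159.0], [280.0, 261.0]]
8.3333
```

View pics/rCD.png

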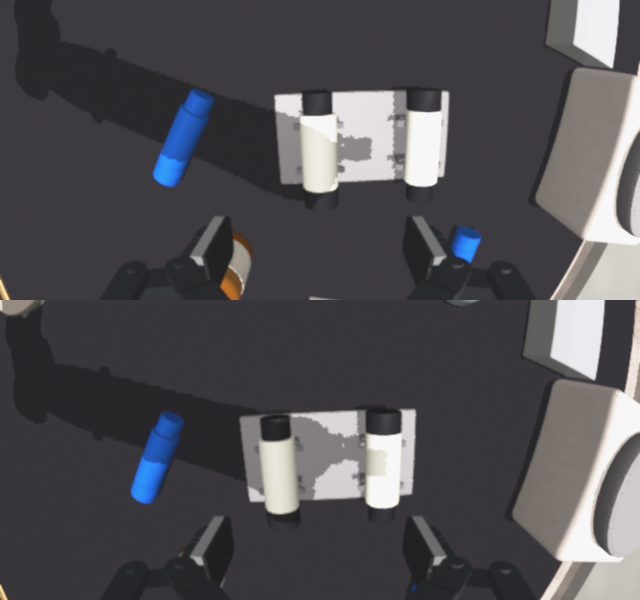

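```bash
python3 - <<'E'
from h import *
import pickle
from scipy.optimize import minimize
D=pickle.load(open("rack.pkl","rb"))
env.goto(np.array([.455,-.247,.20]),D["C"]["tool_rot"]); env.dwell(.2)
o=env.observe(); cp=campose("wrist",o)
cams.read_camera("wrist"); dets=cams.silhouettes("wrist","cartridge_a")
a=np.linspace(0,2*np.pi,24,endpoint=False)
def mask(p):
    P=[]
    for x,r in ((-.055,p[3]),(-.035,p[3]),(-.035,.017),(.035,.017),(.035,p[4]),(.055,p[4])):
        d=rz(p[2]).apply(np.c_[a*0+x,r*np.cos(a),r*np.sin(a)]); P.append(d+[p[0],p[1],.05])
    m=np.zeros((1600,2560),np.uint8)
    for i in range(5):
        h=cv2.convexHull(np.round(project(cp,np.vstack(P[i:i+2]))*4+1.5).astype(np.int32)); cv2.fillConvexPoly(m,h,1)
    return m>0
for tag,g in (("near",(.455,-.247)),("far",(.553,-.22))):
    c=project(cp,[[*g,.05]])[0]
    d=min(dets,key=lambda d:np.hypot(*(np.array(d["extent"]).reshape(2,2).mean(0)-c)))
    M=cv2.resize(d["pixels"].astype(np.uint8),(2560,1600),interpolation=0)>0
    for rr in ((.014,.017),(.017,.014)):
        f=lambda p:-(lambda m:(m&M).sum()/(m|M).sum())(mask([*p,*rr]))
        r=minimize(f,[*g,np.radians(101.5)],method="Nelder-Mead",options=dict(initial_simplex=[[*g,1.77],[g[0]+.008,g[1],1.77],[g[0],g[1]+.008,1.77],[g[0],g[1],1.85]],maxfev=90))
        print(tag,d["score"],rr,"+y end r",rr[1],r.x.round(4),np.degrees(r.x[2]).round(1),round(-r.fun,3))
print(env.observe()["clock"])
E
```

```text
near 0.79 (0.014, 0.017) +y end r 0.017 [ 0.4564 -0.2475  1.8114] 103.8 0.921
near 0.79 (0.017, 0.014) +y end r 0.014 [ 0.4559 -0.2461  1.8125] 103.9 0.966
far 0.68 (0.014, 0.017) +y end r 0.017 [ 0.5536 -0.2206  1.817 ] 104.1 0.942
far 0.68 (0.017, 0.014) +y end r 0.014 [ 0.5533 -0.2194  1.8222] 104.4 0.889
8.9417
```

```bash
python3 - <<'E'
from h import *
yaw=1.8125; m=np.array([.456,-.2463,.05]); ax=np.array([np.cos(yaw),np.sin(yaw),0])
q=down(yaw+np.pi)
env.goto(m+.047*ax+[0,0,.07],q); 
env.line_to(m+.047*ax-[0,0,.005],feed=.15)
env.gripper_to(.020); env.dwell(.15)
o=env.observe(); print("felt",o["grip_width"],o["force"].round(1),o["joint_pos"].round(2),o["clock"])
env.gripper_to(.085)
env.line_to(m+.047*ax+[0,0,.1],feed=.2); env.line_to(m-.01*ax+[0,0,.13],feed=.2)
env.dwell(.1); o=env.observe(); cp=campose("wrist",o); im=cams.read_camera("wrist"); cv2.imwrite("pics/r2.png",im)
print([(round(d["score"],2),np.round(d["extent"]).tolist()) for d in cams.find_in("wrist","cartridge_a")],project(cp,[m,m-.055*ax,m+.055*ax]).round().tolist(),env.observe()["clock"])
E
```

```text
felt 0.026133758428077636 [0.8 0.6 3.9] [ 0.57  0.42 -0.23  1.92  0.13  0.82 -2.63] 12.8583
[(0.98, [188.0, 144.0, 234.0, 266.0]), (0.96, [420.0, 155.0, 500.0, 255.0]), (0.8, [295.0, 142.0, 337.0, 267.0]), (0.56, [120.0, 0.0, 164.0, 82.0]), (0.53, [164.0, 353.0, 175.0, 364.0]), (0.38, [152.0, 384.0, 192.0, 400.0])] [[316.0, 204.0], [316.0, 141.0], [316.0, 259.0]] 14.8167
```

```bash
cat >> h.py <<'E'
P=(0.5305,0.1831,0.1583); S,s0=seatframe(*P); QS=S*rz(np.pi)*DOWN
seat=lambda *X:s0+S.apply(X)
E
python3 - <<'E'
from h import *
yaw=1.8125; m=np.array([.456,-.2463,.05]); ax=np.array([np.cos(yaw),np.sin(yaw),0])
env.line_to(m+[0,0,.05],feed=.2); env.line_to(m-[0,0,.005],feed=.1)
env.gripper_to(.02); env.dwell(.1); print("grip",env.observe()["grip_width"])
env.line_to(m+[0,0,.16],feed=.15)
o=env.observe();print(o["grip_width"],o["force"].round(1),o["clock"])
t=seat(0,0,.095)
try: env.line_to(t,qr(QS),feed=.12)
except Exception as e:
    print("line fail",repr(e)); env.goto(t,qr(QS))
env.dwell(.2); o=env.observe(); cp=campose("wrist",o); im=cams.read_camera("wrist"); cv2.imwrite("pics/s1.png",im)
print(o["clock"],o["joint_pos"].round(2),o["grip_width"],(o["tcp_pos"]-t).round(4))
g=o["tcp_pos"]+rq(o["tool_rot"]).apply([0,0,-.005])
X=lambda v:g+rq(o["tool_rot"]).apply(v)
print("ends pred",project(cp,[X([.055,0,0]),X([.035,0,-.017]),X([-.035,0,-.017]),X([0,0,0])]).round(1).tolist())
print([(round(d["score"],2),np.round(d["extent"]).tolist()) for d in cams.find_in("wrist","cartridge_a")])
c=project(cp,[g])[0].astype(int); cv2.imwrite("pics/s1c.png",cv2.resize(im[60:360,120:520],(800,600),interpolation=2))
E
```

```text
grip 0.03247004048889764
0.03218829677647573 [ 0.   0.3 -0.7] 17.9417
line fail Unreachable('the arm cannot follow that straight line within its joint ranges')
20.9 [ 0.55  0.09 -1.08  2.17  0.56  0.49  0.78] 0.03246708634624316 [ 0.0002 -0.0002  0.    ]
ends pred [[316.3, 163.0], [316.2, 223.8], [316.5, 355.4], [316.5, 278.5]]
[(0.57, [4.0, 142.0, 22.0, 177.0])]
```

View pics/s1c.png

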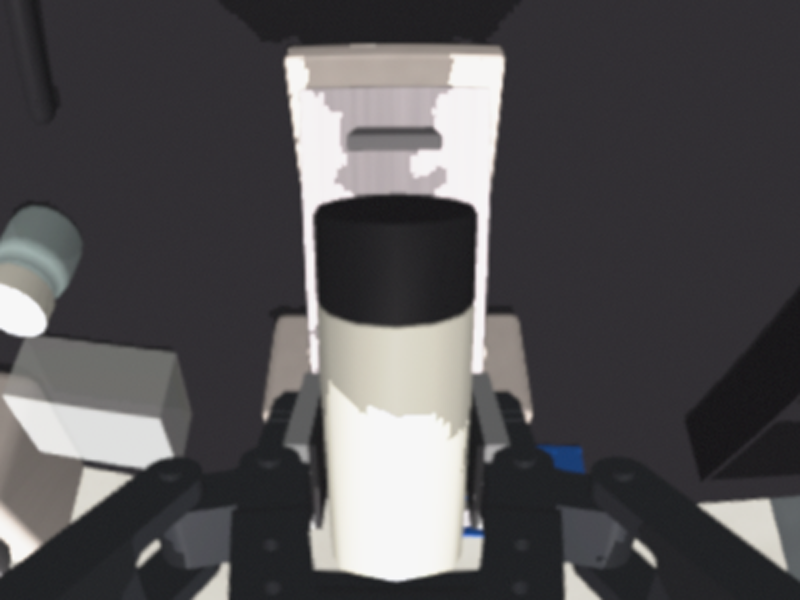

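```bash
python3 - <<'E'
from h import *
cp=campose("wrist",env.observe())
pr=lambda X:((project(cp,[seat(*x) for x in X])-[120,60])*2+.5).round(1).tolist()
print("stop top",pr([(-.057,0,.004),(-.063,0,.004),(-.057,0,-.037),(-.063,0,-.037),(-.058,0,.004)]))
im=cv2.imread("pics/s1.png",0); x=int(project(cp,[seat(-.057,0,.004)])[0,0]); print([(v,int(im[v,x-8]),int(im[v,x+5])) for v in range(118,142)])
E
```

```text
stop top [[394.8, 150.6], [394.8, 133.9], [395.0, 141.0], [395.0, 127.0], [394.8, 147.8]]
[(118, 177, 185), (119, 177, 185), (120, 177, 184), (121, 176, 183), (122, 165, 171), (123, 131, 134), (124, 91, 92), (125, 73, 74), (126, 78, 80), (127, 98, 100), (128, 113, 114), (129, 119, 119), (130, 120, 121), (131, 120, 121), (132, 121, 121), (133, 123, 122), (134, 130, 132), (135, 150, 155), (136, 170, 178), (137, 175, 183), (138, 176, 183), (139, 176, 184), (140, 176, 184), (141, 175, 183)]
```

```bash
python3 - <<'E'
from h import *
def st(n): o=env.observe(); print(n,S.inv().apply(o["force"]).round(1),o["grip_width"].round(4),o["clock"])
st("hover")
env.line_to(seat(.0004,0,.015),feed=.1); st("15")
for z in (.003,0,-.003,-.005):
    env.line_to(seat(.0004,0,z),feed=.06); st(z)
    if np.linalg.norm(env.observe()["force"])>15: break
env.gripper_to(.085); env.dwell(.2); st("open")
env.line_to(seat(.0,0,.09),feed=.15); env.dwell(.15)
o=env.observe(); cp=campose("wrist",o); im=cams.read_camera("wrist"); cv2.imwrite("pics/s2.png",im)
pr=lambda X:((project(cp,[seat(*x) for x in X])-[120,60])*2+.5).round(1).tolist()
print("low end top, boundary -35, +35, shell",pr([(-.055,0,.017),(-.035,0,.017),(.035,0,.017),(.06,.029,.055)]),o["clock"])
cv2.imwrite("pics/s2c.png",cv2.resize(im[60:360,120:520],(800,600),interpolation=2))
E
```

```text
Traceback (most recent call last):
AttributeError: 'float' object has no attribute 'round'
```

```bash
python3 - <<'E'
from h import *
def st(n): o=env.observe(); print(n,S.inv().apply(o["force"]).round(1),round(o["grip_width"],4),o["clock"])
st("hover")
env.line_to(seat(.0004,0,.015),feed=.1); st("15")
for z in (.003,0,-.003,-.005):
    env.line_to(seat(.0004,0,z),feed=.06); st(z)
    if np.linalg.norm(env.observe()["force"])>15: break
env.gripper_to(.085); env.dwell(.2); st("open")
env.line_to(seat(.0,0,.09),feed=.15); env.dwell(.15)
o=env.observe(); cp=campose("wrist",o); im=cams.read_camera("wrist"); cv2.imwrite("pics/s2.png",im)
pr=lambda X:((project(cp,[seat(*x) for x in X])-[120,60])*2+.5).round(1).tolist()
print("low end top, boundary -35, +35, shell",pr([(-.055,0,.017),(-.035,0,.017),(.035,0,.017),(.06,.029,.055)]),o["clock"])
cv2.imwrite("pics/s2c.png",cv2.resize(im[60:360,120:520],(800,600),interpolation=2))
E
```

```text
hover [-0.4  0.5 -0.7] 0.0321 21.0
15 [-0.5 -1.  -0.8] 0.0321 21.95
0.003 [-0.1  0.9 -1.5] 0.0325 22.3
0 [ 0.1  0.3 -0.8] 0.0321 22.55
-0.003 [ 0.1 -0.5 -0.6] 0.0322 22.8
-0.005 [-1.1 -1.5  9.5] 0.0324 23.05
open [-0.1  0.  -1.9] 0.0848 23.8167
low end top, boundary -35, +35, shell [[394.6, 164.6], [394.6, 223.9], [394.8, 408.3], [479.4, 523.5]] 24.75
```

View pics/s2c.png

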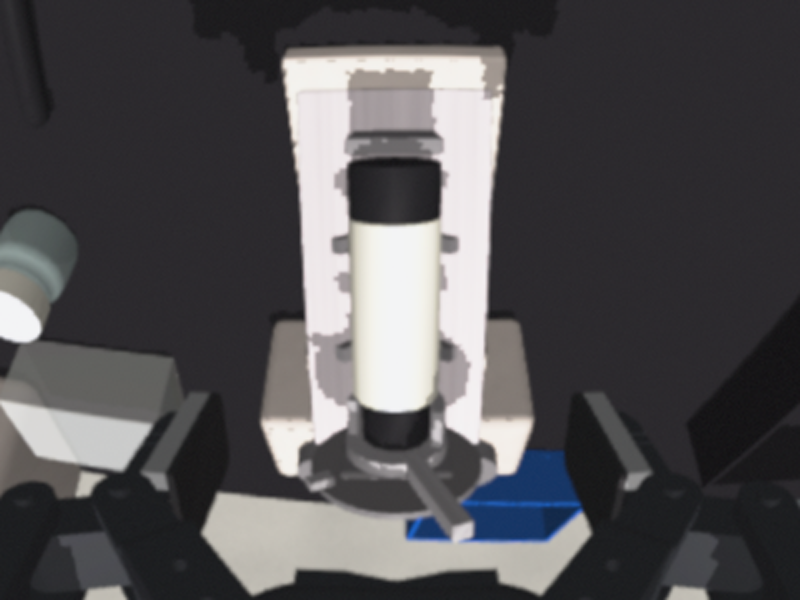

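```bash
cat >> h.py <<'E'
XF=.053; HW=.0145
def fin(phi,r):
    f=np.radians(phi); return seat(XF,-r*np.sin(f)+.004*np.cos(f)+HW,r*np.cos(f)+.004*np.sin(f)+.014)
def st(n): o=env.observe(); print(n,S.inv().apply(o["force"]).round(1),(S.inv().apply(o["tcp_pos"]-s0)*1e3).round(1),round(o["clock"],2))
E
python3 - <<'E'
from h import *
env.gripper_to(0.0); print(env.observe()["grip_width"])
env.line_to(seat(.02,.056,.10),feed=.15)
env.line_to(seat(XF,.056,.09),feed=.15)
env.line_to(seat(XF,.056,.054),feed=.12); st("down")
env.line_to(seat(XF,.036,.054),feed=.06); st("near")
env.line_to(fin(0,.040),feed=.06); st(0)
for p,r in ((20,.042),(40,.045),(52,.047)): env.line_to(fin(p,r),feed=.06); st(p)
env.dwell(.1);o=env.observe(); cp=campose("wrist",o); im=cams.read_camera("wrist"); cv2.imwrite("pics/l1.png",im)
for p in (40,52,60):
    f=np.radians(p); print(p,((project(cp,[seat(.06,-.062*np.sin(f),.062*np.cos(f)),seat(.056,-.062*np.sin(f),.062*np.cos(f)),seat(.069,-.035*np.sin(f),.035*np.cos(f))])-[120,60])*2).round().tolist())
cv2.imwrite("pics/l1c.png",cv2.resize(im[60:360,120:520],(800,600),interpolation=2))
E
```

```text
1.595185089664609e-05
down [-0.3  0.2  0.3] [51.8 56.1 54.1] 26.95
near [ 0.1 -0.7  0.5] [53.3 35.5 54.3] 27.43
0 [-0.4  0.   0.2] [52.9 17.7 53.8] 27.88
20 [-0.1  1.  -0.6] [52.9  3.3 54.7] 28.27
40 [-0.4  0.2  0.3] [ 52.8 -12.7  50.8] 28.68
52 [ 0.8 -0.4  0.7] [ 52.8 -21.   45.8] 28.99
40 [[316.0, 453.0], [315.0, 440.0], [387.0, 440.0]]
52 [[286.0, 433.0], [285.0, 420.0], [370.0, 430.0]]
60 [[273.0, 419.0], [272.0, 406.0], [361.0, 423.0]]
```

View pics/l1c.png

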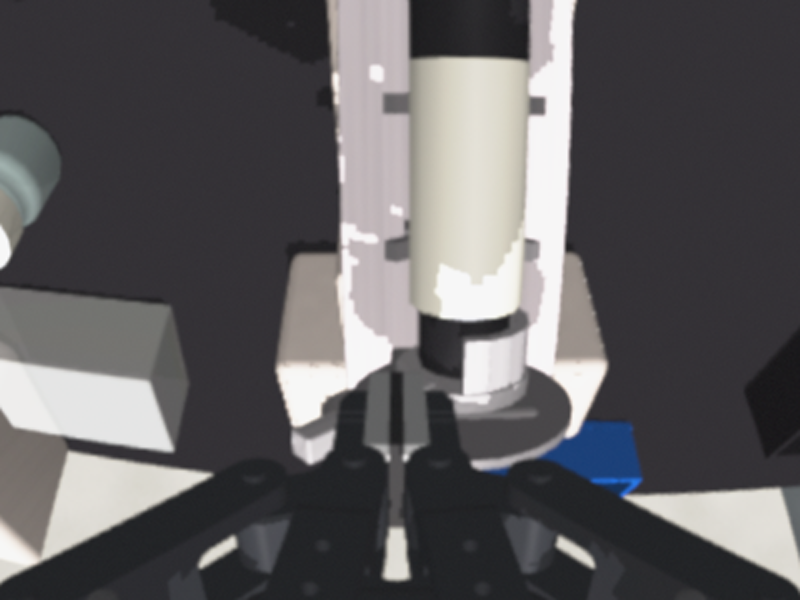

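```bash
sed -i 's/HW=.0145/HW=.0075/' h.py; python3 - <<'E'
from h import *
env.line_to(fin(47,.046),feed=.05); st(47)
env.line_to(fin(56,.047),feed=.05); st(56)
env.dwell(.1);o=env.observe(); cp=campose("wrist",o); im=cams.read_camera("wrist"); cv2.imwrite("pics/l2.png",im)
f0=(300,200)
x0,y0=210,200
big=cv2.resize(im[y0:y0+110,x0:x0+150],None,fx=5,fy=5,interpolation=2)
for p,c in ((50,(0,0,255)),(55,(0,255,0)),(60,(255,0,0))):
    f=np.radians(p); rad=np.array([0,-np.sin(f),np.cos(f)]);tg=np.array([0,-np.cos(f),-np.sin(f)])
    sq=[np.array([.06+a*.004,0,0])+.062*rad+b*.004*tg for a,b in((-1,-1),(1,-1),(1,1),(-1,1),(-1,-1))]
    cv2.polylines(big,[np.round((project(cp,[seat(*v) for v in sq])-[x0,y0])*5+2).astype(int)],False,c,1)
f=np.radians(60); print(((project(cp,[seat(.069,-.035*np.sin(f),.035*np.cos(f))])-[x0,y0])*5).round())
cv2.imwrite("pics/l2c.png",big)
E
```

```text
47 [ 0.4 -1.   0.4] [ 53.  -23.8  48.4] 29.39
56 [0.4 0.  0.5] [ 52.9 -29.6  43.3] 29.69
[[528. 369.]]
```

View pics/l2c.png

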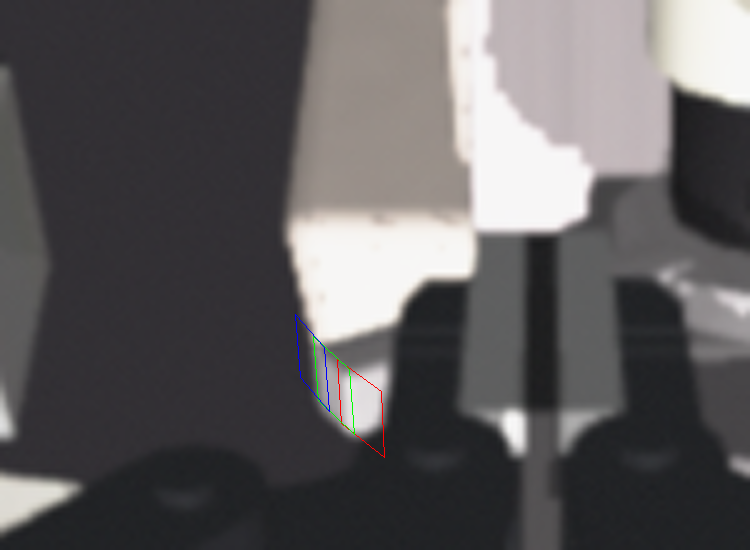

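```bash
python3 - <<'E'
from h import *
env.line_to(fin(61,.048),feed=.04); st(61); env.dwell(.1)
t=env.observe()["tcp_pos"]
env.line_to(t+S.apply([0,.006,.006]),feed=.05); env.line_to(t+S.apply([-.03,.02,.08]),feed=.15); env.line_to(seat(-.03,0,.13),feed=.15)
env.dwell(.2);o=env.observe(); st("away"); cp=campose("wrist",o); im=cams.read_camera("wrist"); cv2.imwrite("pics/l3.png",im)
F=4
big=cv2.resize(im,None,fx=F,fy=F,interpolation=2); raw=big.copy()
for p,c in ((54,(0,0,255)),(60,(0,255,0)),(66,(255,0,0))):
    f=np.radians(p); rad=np.array([0,-np.sin(f),np.cos(f)]);tg=np.array([0,-np.cos(f),-np.sin(f)])
    sq=[np.array([.06+a*.004,0,0])+.062*rad+b*.004*tg for a,b in((-1,-1),(1,-1),(1,1),(-1,1),(-1,-1))]+[np.array([.056,0,0])+.03*rad-.004*tg]
    cv2.polylines(big,[np.round(project(cp,[seat(*v) for v in sq])*F+1.5).astype(int)],False,c,1)
u=(project(cp,[seat(.06,-.03,.02)])[0]*F).astype(int)
cv2.imwrite("pics/l3c.png",np.hstack([x[u[1]-300:u[1]+200,u[0]-200:u[0]+200] for x in (raw,big)]))
E
```

```text
61 [-0.1  0.5 -0.1] [ 52.9 -32.7  40.6] 30.1
away [0.9 0.  0.1] [-2.87e+01  1.00e-01  1.30e+02] 32.1
```

View pics/l3c.png

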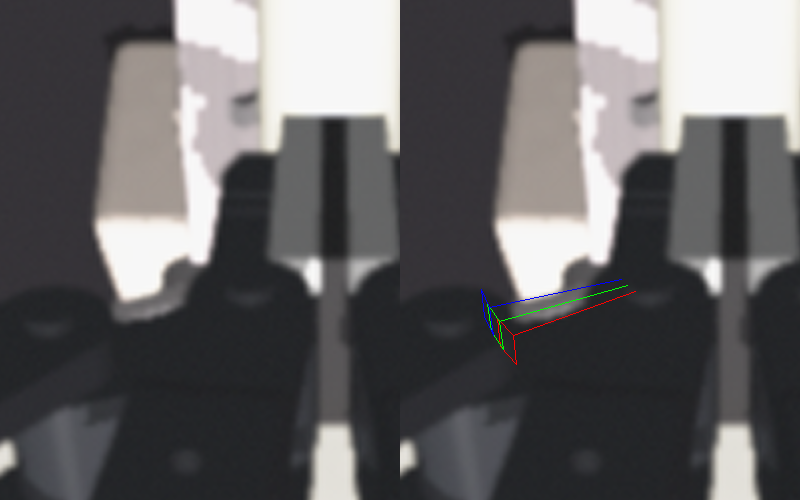

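```bash
cat > chk.py <<'E'
from h import *
def barmask(cp,p,F=4):
    f=np.radians(p); rad=np.array([0,-np.sin(f),np.cos(f)]);tg=np.array([0,-np.cos(f),-np.sin(f)])
    c=[seat(*(np.array([.06+a*.004,0,0])+r*rad+b*.004*tg)) for r in (.040,.062) for a in(-1,1) for b in (-1,1)]
    m=np.zeros((400*F,640*F),np.uint8); cv2.fillConvexPoly(m,cv2.convexHull(np.round(project(cp,c)*F+1.5).astype(np.int32)),1); return m>0
def run(new):
    a=cv2.imread("pics/s2.png").astype(float);b=cv2.imread(new).astype(float)
    o=env.observe(); cp=campose("wrist",o)
    d=cv2.resize(np.abs(a-b).sum(2),None,fx=4,fy=4,interpolation=cv2.INTER_LINEAR)
    D=(d>40)
    for lo,hi in ((-35,-5),(40,80)):
        reg=np.zeros_like(D)
        for p in np.arange(lo-8,hi+9,2): reg|=barmask(cp,p)
        Dm=D&reg; best=[]
        for p in np.arange(lo,hi+.1,1):
            m=barmask(cp,p); best.append(((m&Dm).sum()/(m|Dm).sum(),p))
        best.sort(reverse=True); print(lo,hi,[(round(x,3),float(y),round(np.radians(y+28),3)) for x,y in best[:5]])
    # profile of raw new image along the arc
    g=b.mean(2)
    print([(p,int(cv2.remap(g.astype(np.float32),*[project(cp,[seat(.056,-r*np.sin(np.radians(p)),r*np.cos(np.radians(p))) for r in np.linspace(.045,.06,8)]).astype(np.float32)[:,i].reshape(1,-1) for i in (0,1)],cv2.INTER_LINEAR).mean())) for p in range(44,80,2)])
E
python3 - <<'E'
from chk import *
env.gripper_to(.085); env.line_to(seat(0,0,.13),feed=.15); env.line_to(seat(0,0,.09),feed=.12); env.dwell(.3)
cv2.imwrite("pics/f1.png",cams.read_camera("wrist")); st("look")
print([(round(d["score"],2),np.round(d["extent"]).tolist()) for d in cams.find_in("wrist","lever_tip")])
run("pics/f1.png")
E
```

```text
look [0.3 0.6 0.3] [ 0.3 -0.2 90.3] 34.28
[(0.94, [245.0, 256.0, 343.0, 302.0])]
-35 -5 [(np.float64(0.426), -20.0, np.float64(0.14)), (np.float64(0.421), -19.0, np.float64(0.157)), (np.float64(0.41), -21.0, np.float64(0.122)), (np.float64(0.402), -18.0, np.float64(0.175)), (np.float64(0.392), -22.0, np.float64(0.105))]
40 80 [(np.float64(0.476), 57.0, np.float64(1.484)), (np.float64(0.472), 58.0, np.float64(1.501)), (np.float64(0.466), 59.0, np.float64(1.518)), (np.float64(0.459), 56.0, np.float64(1.466)), (np.float64(0.448), 55.0, np.float64(1.449))]
[(44, 147), (46, 194), (48, 207), (50, 205), (52, 195), (54, 158), (56, 105), (58, 86), (60, 87), (62, 108), (64, 126), (66, 128), (68, 128), (70, 127), (72, 129), (74, 131), (76, 134), (78, 137)]
```

```bash
python3 - <<'E'
from h import *
o=env.observe();cp=campose("wrist",o)
for n in ("s2","f1"):
    g=cv2.imread(f"pics/{n}.png",0).astype(np.float32)
    xs=np.linspace(-.06,.04,201); uv=project(cp,[seat(x,0,.017) for x in xs]).astype(np.float32)
    pr=cv2.remap(g,uv[:,0].reshape(1,-1),uv[:,1].reshape(1,-1),1)[0]; gr=np.gradient(pr)
    print(n,"edges mm",[(round(float(xs[i]*1e3),1),round(float(gr[i]))) for i in (gr[:80].argmax(),140+gr[140:].argmin())])
env.line_to(seat(0,0,.14),feed=.15); env.dwell(.3)
a=cv2.imread("pics/top0.png");b=cams.read_camera("top");cv2.imwrite("pics/top1.png",b)
print("top",[(round(d["score"],2),np.round(d["extent"]).tolist()) for d in cams.find_in("top","cartridge_a")])
for n,(l,t,r,bt) in dict(far=(374,180,420,204),near=(384,210,432,235),jar=(305,160,335,195),marker=(310,205,325,256),tip=(288,105,340,150),beaker=(145,253,185,288),bottle=(450,235,495,270)).items():
    d=np.abs(a[t:bt,l:r].astype(float)-b[t:bt,l:r]).max(2); print(n,"changed frac",round((d>40).mean(),3))
print(env.observe()["clock"])
workorder.finish_job()
E
```

```text
s2 edges mm [(-33.5, 48), (38.0, -50)]
f1 edges mm [(-35.0, 55), (36.5, -45)]
top [(0.85, [399.0, 267.0, 443.0, 293.0]), (0.79, [237.0, 182.0, 257.0, 224.0]), (0.74, [423.0, 144.0, 465.0, 158.0]), (0.66, [375.0, 180.0, 419.0, 200.0])]
far changed frac 0.0
near changed frac 0.278
jar changed frac 0.0
marker changed frac 0.0
tip changed frac 0.0
beaker changed frac 0.0
bottle changed frac 0.0
35.525
the job is handed in; nothing more can be done
```

The near cartridge is in the sloping holder with its stepped end in the collar. The lever was pushed over to about the locked mark and let go, and I handed the job in at about 35.5 s of the 61 s. No verdict was reported.

- **Feeling the end:** a pinch on the near cartridge's rack +y end, while it lay in its place, read about 26 mm. The same gripper reads about 32 mm on the 34 mm body, so this is the stepped end. It matches the outline fit from the wrist camera.
- **Laying it in:** it seated with about 9.5 N at full depth. Afterwards the wrist camera put its black/white edges within about 1.5 mm of where a properly laid cartridge's lie.
- **Locking:** the finger thickness I had assumed was too large, so the first push stopped short and I corrected it in small steps. My estimates of the final lever angle were 1.48–1.50 rad from comparing pictures, about 1.51 from the brightness profile and about 1.52 from the finger position. All are inside 1.42–1.66. The lever was partly hidden in the last picture I viewed, so this rests on those numbers alone.
- **Everything else:** the top camera showed no change around the other cartridge, jar, marker, tip box, beaker or bottle.
- **What disagreed:**
  - My first holder position, fitted to the pump housing, was about 10 mm off because a finger hid one corner. I refitted it on the saddles, and the stop edge then matched to about 0.3 mm.
  - The cartridge's edges read 1.5 mm farther downhill after locking than before. That may be a slight slide within its 2 mm of play, or a small difference in camera pose.

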